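# Lock two service cases onto the docked column

## Task

Build up the column of lock-together service cases on the black case on the sprung docking plate: first the deep blue case, then the shallow green one on top of it. Bring each case on nose-up so that its rear tongue hooks under the lip of the lid below, then swing its front down and, as the plate gives way under you, press by feel until the orange latch below has snapped shut over its toe and the case sits squarely, without driving the plate down onto its stops. Leave the other things on the bench where they are.

Things in the scene. Friction and masses are not known exactly. Their poses are not given: they have to be found in the camera images.
- dock: Base of the column: black case with grey lid on a grey plate (152 x 88 mm) that floats on 4 springs over a plate screwed to the bench; it cannot tip or shift, but sinks by several mm under a push (stops at 18 mm). Origin under the case's centre, on the bench when unloaded. Axes: -x front (orange latch), +x rear (hook), z up. Body x -46 to +46, y -30 to +30 mm. Lid top z = 64 mm. A case locked on it has its origin at (0, 0, 64).
- deep_case: Loose deep case, blue, black fittings, 0.3 to 0.55 kg, standing flat. Origin: centre of its underside. Axes: -x front (orange latch), +x rear (hook), z up. Body x -46 to +46, y -30 to +30 mm with flat upright sides to grip from above. Lid top at z = 46 mm. Front toe: to x = -52 mm, 22 mm wide, 6 mm high. Its lower front corners are cut out (8 mm, 10 mm high) to pass the stops of the lid below, 2 mm play.
- shallow_case: Loose shallow case, green, black fittings, 0.18 to 0.33 kg, standing flat; same footprint, toe and corner cut-outs as the deep case. Origin: centre of its underside. Axes: -x front (orange latch), +x rear (hook), z up. Body x -46 to +46, y -30 to +30 mm with flat upright sides to grip from above. Lid top at z = 34 mm. Locked on the deep case its origin is at (0, 0, 46) mm in the deep case's frame.
- dock_hook (a point): Rear hook on the lid of the dock: this point is on the lid top at the foot of the hook's upright wall (front face), mid-width. From the wall a lip 40 mm wide reaches 6 mm forward (to -x), from 7.5 to 12 mm above the lid; open below, side cheeks 34 mm apart. Lid front corners carry stops 6 mm high, rear faces 96.5 mm in front of this point. A tongue that is home ends about 1 mm short of the wall.
- deep_case_hook (a point): Rear hook on the lid of the deep case: this point is on the lid top at the foot of the hook's upright wall (front face), mid-width. From the wall a lip 40 mm wide reaches 6 mm forward (to -x), from 7.5 to 12 mm above the lid; open below, side cheeks 34 mm apart. Lid front corners carry stops 6 mm high, rear faces 96.5 mm in front of this point. A tongue that is home ends about 1 mm short of the wall.
- deep_case_tongue (a point): Rear tongue under the deep case: this point is the middle of its rear lower edge, (56, 0, 0) mm in the case's frame; it sticks out 10 mm level from the body's rear, 30 mm wide in y, 4.5 mm thick, underside flush with the case's. A case goes neither straight down (lip) nor in level (stops): nose-up 8 to 16 degrees, set this edge on the lid 8 mm or more short of the wall, slide to the wall, swing the front down, press.
- shallow_case_tongue (a point): Rear tongue under the shallow case: this point is the middle of its rear lower edge, (56, 0, 0) mm in the case's frame; it sticks out 10 mm level from the body's rear, 30 mm wide in y, 4.5 mm thick, underside flush with the case's. Used just like the deep case's tongue.
- dock_latch (a joint): Orange spring latch, front of the docked case: hinge angle in rad. 0 = at rest, shut: its nose, 7 to 20 mm above the lid, hooks over a toe that is home. Positive = pushed away from the case; 0.05 to 0.15 while a toe passes, stop at 0.5. Springs shut by itself. Pressing a toe down past its sloped top takes about 6 to 12 N at the case's front.
- deep_case_latch (a joint): Orange spring latch, front of the deep case: hinge angle in rad. 0 = at rest, shut: its nose, 7 to 20 mm above the lid, hooks over a toe that is home. Positive = pushed away from the case; 0.05 to 0.15 while a toe passes, stop at 0.5. Springs shut by itself. Pressing a toe down past its sloped top takes about 6 to 12 N at the case's front.
- tape_electrical: Loose bystander: roll of black electrical tape lying flat, 62 mm wide, 19 mm high; origin under its centre.
- marker: Loose bystander: red and white marker pen lying down, 135 mm long; origin at its underside, mid-length.
- tin_springs: Loose bystander: round white tin, 59 mm wide, 34 mm high; origin under its centre.
- heatsink: Loose bystander: finned aluminium heatsink, 50 x 60 x 25 mm; origin under its centre.
- screwdriver_green: Loose bystander: screwdriver with green handle, 149 mm long; origin at its underside, mid-length.

How it is judged (in metres and radians):
On the way, in this order (a step that is already met when the one before it is completed fails the run):
1. the deep blue case is locked squarely on the docked case (x of deep_case in the frame of dock between -0.003 and 0.003 m and y of deep_case in the frame of dock between -0.004 and 0.004 m and z of deep_case in the frame of dock between 0.062 and 0.066 m and angle between the z axis of deep_case and the z axis of dock, either way round below 0.035 rad and angle between the x axis of deep_case and the x axis of dock, either way round below 0.06 rad and value of joint dock_latch below 0.06 rad), for 0.2 s.
2. the shallow green case is locked squarely on the deep case (all of step 1 and x of shallow_case in the frame of deep_case between -0.003 and 0.003 m and y of shallow_case in the frame of deep_case between -0.004 and 0.004 m and z of shallow_case in the frame of deep_case between 0.044 and 0.048 m and angle between the z axis of shallow_case and the z axis of deep_case, either way round below 0.035 rad and angle between the x axis of shallow_case and the x axis of deep_case, either way round below 0.06 rad and value of joint deep_case_latch below 0.06 rad), for 0.2 s.
At the end, for the whole second after the job is handed in: Deep case home on the docked case, shallow case home on the deep one: each within 3 mm lengthways, 4 mm sideways and 2 mm in height of home, level within 2 and in line within 3.4 degrees of the case below, whose latch is shut (under 0.06 rad); both at rest (all of step 2 and linear speed of each of deep_case, shallow_case below 0.02 m/s); the robot touches nothing.
It fails at once if one of the loose bystanders is pushed more than 30 mm from its place (distance of any of tape_electrical, marker, tin_springs, heatsink, screwdriver_green from where it was at the start of the episode above 0.03 m).
It fails at once if the sprung plate is driven down onto its stops (sunk by over 17.5 mm) (height (world z) of dock below -0.0175 m).
It also fails if it takes over 64 s, if anything falls off the work surface, if the arm or the gripper's body presses on something with over 40 N, if the wrist force passes 120 N, or if a joint passes its speed limit or range.

## Robot

A 6-joint arm with a two-finger parallel gripper is mounted at the origin on a cart in front of the work surface, level with it; the furniture and walls round the work are solid. World frame = base frame: x ahead of the robot, y to its left, z up, the work surface at z = 0. Lengths are in mm, angles in rad, forces in N, time in s.
With the tool pointing down it reaches from about 325 to 925 mm from the base axis. Payload 3.1 kg.
Tool frame: the origin (TCP) lies at the very end of the fingers, on their centre line; the grasp point (between the pads) lies 19 mm behind it; z points along the fingers, y is the line along which they close (so a half turn about z gives the same grasp; the last joint's range is limited). The gripper opens to 85 mm and grips with 20 to 120 N. Pads are 22 mm wide; open, the fingers measure 114 mm over their backs; the gripper's body (76 mm by 85 mm) begins 54 mm behind the grasp point. The pads swing forward as they close: fully open they stand 13 mm farther back than shut.
Start: joints at [1.124, 0.217, 1.613, -0, 1.311, -0.112], TCP at [205.344, 590.316, 194.1] pointing down, gripper open.
Joint ranges: [-2.75, 2.75], [-0.78, 2.1], [0.31, 2.55], [-1.13, 4.27], [0.13, 2.63], [-2.58, 2.58]. Speed limits (rad/s): [2.79, 2.79, 3.14, 3.14, 3.14, 3.14].

## Interface

Orientations are given as a unit quaternion [x, y, z, w].
In Python, from plant import sensors, capture, camera_params, ticket, regions_of gives the robot as it stands. The module is installed in compiled form; this text tells all that it offers.
- The arm moves only by the tool step_arm, never from a script. Its argument "targets" is a list of rows, each a list of 6 numbers: the shift along the tool's x, y, z in m, then the turn, a rotation vector about the tool's x, y, z in degrees. In form: [[tx, ty, tz, ax, ay, az], ...]. A call has 1 to 5 rows; each row is the pose to reach, as a shift and turn from the pose commanded when the call began, along the tool's axes at that moment; what a row does not reach only later rows make up. A row lasts 1/8 s, in which the tool goes at most 62.5 mm and 10.7 degrees, less where a joint would pass 70% of its speed; a pose out of reach is approached as far as the arm can. A call with a gripper value outside its range is refused whole. "grip" is the opening, from 0 (shut) to 1 (fully open), set as the call begins (left out, the last holds). The fingers move at their own pace and stop on an object; "force" is the grip in N (left out, the last holds). Time passes only in rows, so rows that repeat a pose let the fingers close. It gives the time, the measured TCP pose, the force, the opening and the grip force at its end, in the units of the state.
- sensors.sense(): the state, without advancing time (a new reading comes with each control period).
- capture(name): name is "scene" or "top" or "wrist"; returns the picture (384x512x3 uint8, red, green, blue); there is no depth.
- camera_params(name): a dict with "camera_matrix" (3x3 intrinsics, pixels), "dist_coeffs" ([k1, k2, p1, p2, k3] as OpenCV has them; the pictures are not rectified), "R" (3x3) and "t" (3): a world point X has camera coordinates R X + t. Camera axes: x right, y down, z forward; pixel columns grow to the right and rows downward; lengths in mm; the calibration is good to about 2 mm. A picture is of the moment at which its call begins: read the wrist's pose just before it. camera_params takes no time and is no camera call; for the wrist camera it gives the pose at the moment of the call.
- ticket.hand_in(): hands the job in; it is judged then, once.
Trained networks look in the newest picture that a camera, given by its name, has taken for a name from the list of things; names that differ only in an ending like _2 or _b are one class to them, and where a whole thing is asked for, a point or a joint stands for the part that bears it (a point fixed in the world has none). Each returns a list of dicts, best first, with "p" (0 to 1); they miss things now and then, are a little off and sometimes report something else, mostly with a low value. They report only what shows in the picture. A call takes as long as a camera call.
- regions_of(camera, name): "mask" (384x512 bool, what is visible of it) and "bbox" ([centre column, centre row, width, height] in pixels, round what is visible of it).
The state is a dict: "time": time; "joints": joint angles; "joint_vel": joint speeds; "joint_torque": joint torques, N m; "ee_pos": TCP position; "tcp_rot": TCP orientation; "ft_force": force on the tool from outside, world axes, zero at the start; "moment": the same for the moment, N m; "gripper_width": opening from 0.0 (shut) to 1.0 (fully open); "gripper_force": force on a finger pad.
Only numpy, scipy, OpenCV 4.12 (cv2) and the standard library are available. Lean on these libraries where they do the work, as an engineer would, in place of code of your own. Each camera call takes 0.05 s, during which the arm holds its last target. There are 200 camera calls.

## Working session

There is one attempt and no reset: what is moved stays moved. The work goes in short steps, Python scripts to look and compute and a tool call to move; the robot and the scene stay as the last step left them, time stands still between calls to the robot, and variables do not carry over. Pictures are saved under pics/ and viewed, at most 10 in all, crops included, and the job is handed in when it is done.

Besides the shell and the picture viewer there is one more tool, called after "Call:" as a command line: name --pt "numbers of a row" for each row, then --argument value for the rest. step_arm: Moves the arm, as the interface text tells. Its arguments: {"type":"object","properties":{"targets":{"type":"array"},"grip":{"type":"number"},"force":{"type":"number"}},"required":["targets"]}

```bash
mkdir -p pics; ls; cat > a.py <<'E'
import cv2,numpy as np
from plant import sensors,capture,camera_params,regions_of
s=sensors.sense(); print({k:np.round(v,3).tolist() for k,v in s.items()})
for c in ("scene","top"):
    im=capture(c); cv2.imwrite(f"pics/{c}0.png",im[:,:,::-1])
    p=camera_params(c); print(c,np.round(p["camera_matrix"],1).tolist(),np.round(p["dist_coeffs"],4).tolist(),np.round(-p["R"].T@p["t"]).tolist(),np.round(p["R"],3).tolist())
    for n in ("dock","deep_case","shallow_case","tape_electrical","marker","tin_springs","heatsink","screwdriver_green"):
        r=regions_of(c,n); print(n,[(round(d["p"],2),np.round(d["bbox"]).tolist(),int(d["mask"].sum())) for d in r[:2]])
E
python3 a.py
```

```text
pics
{'time': 0.0, 'joints': [1.124, 0.218, 1.615, 0.0, 1.311, -0.112], 'joint_vel': [0.001, -0.001, 0.0, -0.001, 0.001, 0.001], 'joint_torque': [-0.001, -39.685, -30.385, -0.0, 0.01, 0.0], 'ee_pos': [204.951, 589.5, 192.795], 'tcp_rot': [0.167, 0.986, -0.001, -0.0], 'ft_force': [-0.251, -0.732, 0.529], 'moment': [-0.022, -0.004, -0.015], 'gripper_force': 0.0, 'gripper_width': 1.003}
scene [[390.3, 0.0, 248.3], [0.0, 390.3, 184.6], [0.0, 0.0, 1.0]] [0.0445, 0.0, 0.0, 0.0, 0.0] [-513.0, -468.0, 653.0] [[0.45, -0.893, -0.001], [-0.383, -0.192, -0.904], [0.807, 0.407, -0.428]]
dock [(0.96, [234.0, 187.0, 48.0, 33.0], 690)]
deep_case [(0.58, [292.0, 219.0, 32.0, 32.0], 704)]
shallow_case []
tape_electrical [(0.56, [285.0, 189.0, 14.0, 6.0], 130)]
marker [(0.76, [210.0, 224.0, 38.0, 6.0], 186)]
tin_springs []
heatsink [(0.47, [217.0, 184.0, 15.0, 10.0], 88)]
screwdriver_green [(0.65, [338.0, 254.0, 54.0, 16.0], 214)]
top [[378.0, 0.0, 257.6], [0.0, 378.0, 190.4], [0.0, 0.0, 1.0]] [-0.0984, 0.0, 0.0, 0.0, 0.0] [468.0, 80.0, 1095.0] [[0.013, -1.0, 0.012], [-0.996, -0.014, -0.084], [0.084, -0.011, -0.996]]
dock [(0.79, [229.0, 180.0, 40.0, 57.0], 1528)]
deep_case [(0.56, [322.0, 215.0, 28.0, 46.0], 955)]
shallow_case [(0.94, [152.0, 214.0, 25.0, 43.0], 896)]
tape_electrical [(0.56, [280.0, 132.0, 20.0, 23.0], 242)]
marker [(0.66, [233.0, 252.0, 48.0, 15.0], 250)]
tin_springs [(0.81, [134.0, 145.0, 18.0, 23.0], 355), (0.24, [322.0, 212.0, 29.0, 43.0], 919)]
heatsink [(0.9, [188.0, 150.0, 26.0, 23.0], 331), (0.29, [321.0, 213.0, 28.0, 43.0], 882)]
screwdriver_green [(0.58, [367.0, 248.0, 26.0, 7.0], 156)]
```

```bash
python3 - <<'E'
import cv2,numpy as np
a=cv2.imread("pics/top0.png")[90:290,90:410]; b=cv2.imread("pics/scene0.png")[130:290,140:400]
a=cv2.resize(a,None,fx=2.5,fy=2.5,interpolation=cv2.INTER_CUBIC)
cv2.imwrite("pics/top0c.png",a); cv2.imwrite("pics/scene0c.png",cv2.resize(b,None,fx=3,fy=3,interpolation=cv2.INTER_CUBIC))
E
```

```text
(no output)
```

View pics/top0c.png

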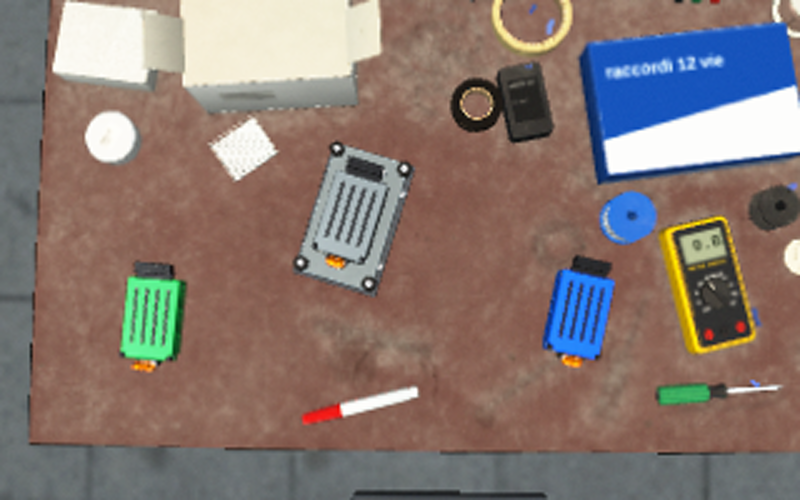

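View pics/scene0c.png

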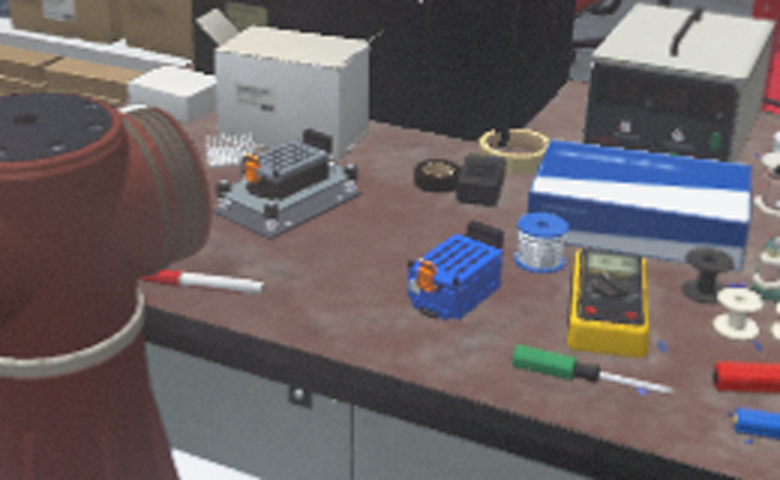

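The top view shows the green case (crop 152,312), the dock (355,218) with its hook pointing away, and the blue case (580,310). The bystanders stand clear of all three. Next I fit box models to the masks.

```bash
cat > h.py <<'E'
import cv2,numpy as np
from itertools import product
from scipy.optimize import minimize
from scipy.spatial.transform import Rotation as Ro
from plant import sensors,capture,camera_params,regions_of
def parts(H):
    return [(-46,46,-30,30,0,H),(46,62,-20,20,H-6,H+12),(-57,-46,-8,8,H-10,H+20),(-52,-46,-11,11,0,6),(46,56,-15,15,0,4.5)]
M={"deep_case":parts(46),"shallow_case":parts(34),"dock":[(-76,76,-44,44,24,28)]+[(a,b,c,d,max(e,28),f) for a,b,c,d,e,f in parts(64)[:3]]}
S=4
def render(boxes,P,x,y,yaw,z=0):
    m=np.zeros((384*S,512*S),np.uint8); R=Ro.from_euler("z",yaw).as_matrix()
    for b in boxes:
        X=np.array(list(product(b[0:2],b[2:4],b[4:6])),float)@R.T+[x,y,z]
        u=cv2.projectPoints(X,cv2.Rodrigues(P["R"])[0],np.array(P["t"],float),P["camera_matrix"],np.array(P["dist_coeffs"],float))[0][:,0]
        h=cv2.convexHull(((u+.5)*S).astype(np.float32)); cv2.fillConvexPoly(m,np.round(h*16).astype(np.int32),1,shift=4)
    return m
def fit(name,views,init,z=0):
    vs=[(np.kron(k.astype(np.uint8),np.ones((S,S),np.uint8)),P) for k,P in views]
    def cost(q):
        c=0
        for k,P in vs:
            r=render(M[name],P,q[0],q[1],q[2]/100,z); c-=(k&r).sum()/max((k|r).sum(),1)
        return c/len(vs)
    o=None
    for _ in range(2):
        q0=np.array([init[0],init[1],init[2]*100]) if o is None else o.x
        o=minimize(cost,q0,method="Nelder-Mead",options=dict(initial_simplex=q0+np.vstack([np.zeros(3),np.diag([12,12,12])]),xatol=.05,fatol=1e-5))
    return o.x*[1,1,.01],-o.fun
def ground(P,u,z):
    n=cv2.undistortPoints(np.array([[u]],float),P["camera_matrix"],np.array(P["dist_coeffs"],float))[0,0]
    d=P["R"].T@np.append(n,1); c=-P["R"].T@P["t"]; return (c+d*(z-c[2])/d[2])[:2]
E
cat > b.py <<'E'
from h import *
P=camera_params("top"); Q=camera_params("scene"); capture("top"); capture("scene")
for n,z in (("deep_case",30),("shallow_case",20),("dock",40)):
    r=regions_of("top",n)[0]; u=r["bbox"][:2]; g=ground(P,u,z)
    print(n,g.round(1))
    for y0 in (-.25,.0): print("top",[np.round(v,3) for v in fit(n,[(r["mask"],P)],(*g,y0))])
    s=regions_of("scene",n)
    if s and n=="deep_case": print("scene",[np.round(v,3) for v in fit(n,[(s[0]["mask"],Q)],(*g,-.2))])
E
python3 b.py
```

```text
deep_case [ 493.7 -114.9]
top [array([ 4.90437e+02, -1.13217e+02, -2.08000e-01]), np.float64(0.923)]
top [array([ 4.90102e+02, -1.12875e+02, -1.94000e-01]), np.float64(0.923)]
scene [array([ 4.91664e+02, -1.12888e+02, -1.76000e-01]), np.float64(0.92)]
shallow_case [486.3 370.5]
top [array([ 4.78697e+02,  3.71421e+02, -1.01000e-01]), np.float64(0.92)]
top [array([ 4.78916e+02,  3.71320e+02, -8.90000e-02]), np.float64(0.92)]
dock [589.4 146. ]
top [array([ 5.98526e+02,  1.45621e+02, -2.79000e-01]), np.float64(0.955)]
top [array([ 5.98124e+02,  1.45837e+02, -2.81000e-01]), np.float64(0.955)]
```

```bash
cat >> h.py <<'E'
def tgt(x,y,z,yaw,pitch=0):
    # tool rotation: x_tool = case front (-x), y_tool = case y, z down ; pitch (deg) nose-up
    R=Ro.from_euler("z",yaw)*Ro.from_matrix(np.array([[-1,0,0],[0,1,0],[0,0,-1]],float).T)*Ro.from_euler("y",pitch,degrees=True)
    return np.array([x,y,z],float),R
def delta(p,R,s=None):
    s=s or sensors.sense(); C=Ro.from_quat(s["tcp_rot"])
    d=C.inv().apply(p-np.array(s["ee_pos"]))/1000; r=(C.inv()*R).as_rotvec(degrees=True)
    return np.round(d,4).tolist(),np.round(r,2).tolist()
E
python3 - <<'E'
from h import *
P=camera_params("wrist"); s=sensors.sense(); C=Ro.from_quat(s["tcp_rot"])
c=-P["R"].T@P["t"]; print(C.inv().apply(c-s["ee_pos"]),(P["R"]@C.as_matrix()).round(3),P["camera_matrix"])
print(delta(*tgt(560,160,330,-.28)))
print(delta(*tgt(598,146,300,-.28)))
E
```

```text
[  79.51654137    0.71957793 -180.1881165 ] [[-0.001  1.    -0.001]
 [-0.951 -0.001 -0.309]
 [-0.309  0.001  0.951]] [[271.44693274   0.         257.01595433]
 [  0.         271.44693274 193.46582761]
 [  0.           0.           1.        ]]
([-0.4764, -0.2899, -0.1359], [-0.0, -0.0, -3.14])
([-0.5169, -0.2906, -0.1059], [-0.0, -0.0, -3.14])
```

Call:
step_arm --pt "-0.05 -0.025 -0.02 0 0 -1" --pt "-0.107 -0.052 -0.02 0 0 -2" --pt "-0.16 -0.078 -0.02 0 0 -3.1" --pt "-0.213 -0.104 -0.02 0 0 -3.1" --pt "-0.267 -0.13 -0.02 0 0 -3.1"

```text
time: 1.92
ee_pos: [416.0, 378.4, 214.4]
tcp_rot: [0.14, 0.99, 0.0, 0.0]
ft_force: [-0.3, 0.1, 0.2]
gripper_width: 1.003
gripper_force: 0.0
```

Call:
step_arm --pt "-0.053 -0.026 0 0 0 0" --pt "-0.107 -0.052 0 0 0 0" --pt "-0.16 -0.078 0 0 0 0" --pt "-0.213 -0.104 0 0 0 0" --pt "-0.267 -0.13 0 0 0 0"

```text
time: 2.55
ee_pos: [636.7, 179.5, 214.3]
tcp_rot: [0.14, 0.99, 0.0, 0.0]
ft_force: [0.4, 0.7, -0.3]
gripper_width: 1.003
gripper_force: 0.0
```

Call:
step_arm --pt "-0.053 -0.026 0 0 0 0" --pt "-0.053 -0.026 0 0 0 0" --pt "-0.053 -0.026 0 0 0 0"

```text
time: 2.92
ee_pos: [678.7, 141.2, 213.6]
tcp_rot: [0.14, 0.99, 0.0, -0.001]
ft_force: [0.4, -0.3, 0.6]
gripper_width: 1.0
gripper_force: 0.0
```

```bash
cat > w.py <<'E'
from h import *
import sys
n,f,x,y,w=sys.argv[1],sys.argv[2],*map(float,sys.argv[3:6]); z=float(sys.argv[6]) if len(sys.argv)>6 else 0
s=sensors.sense(); print(np.round(s["ee_pos"],1),np.round(s["tcp_rot"],4),s["time"])
P=camera_params("wrist"); im=capture("wrist"); r=regions_of("wrist",n)
print([(round(d["p"],2),np.round(d["bbox"])) for d in r])
q,c=fit(n,[(r[0]["mask"],P)],(x,y,w),z); print(q.round(4),c)
o=render(M[n],P,*q,z); cs=cv2.findContours(o,cv2.RETR_EXTERNAL,cv2.CHAIN_APPROX_NONE)[0]
v=cv2.resize(im[:,:,::-1].copy(),None,fx=1.5,fy=1.5); cv2.drawContours(v,[(k*1.5/S).astype(np.int32) for k in cs],-1,(255,0,255),1); cv2.imwrite(f"pics/{f}.png",v)
E
python3 w.py dock wd 598 146 -.28
```

```text
[678.7 141.2 213.6] [ 1.403e-01  9.901e-01  1.000e-04 -7.000e-04] 2.925
[(0.64, array([241., 103.,  82., 128.])), (0.48, array([ 35.,  79.,  70., 104.]))]
[ 5.965439e+02  1.452248e+02 -2.823000e-01] 0.9647527167091059
```

View pics/wd.png

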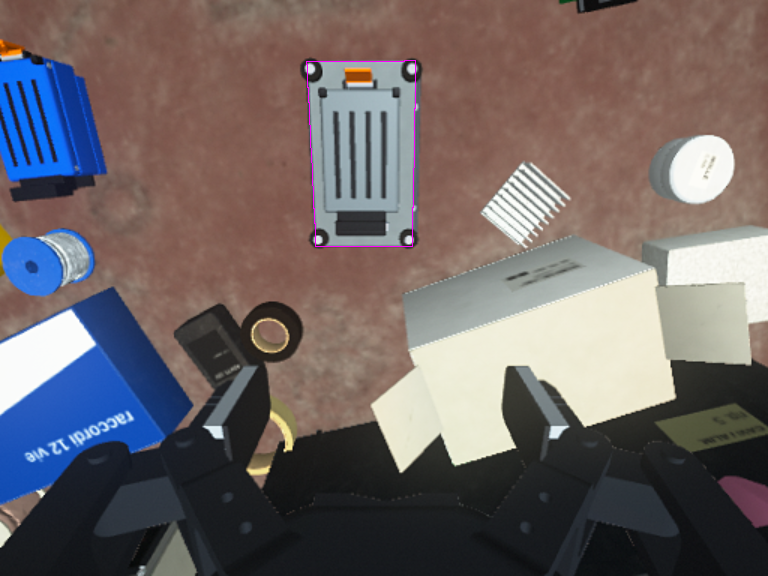

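The wrist view shows the dock centred at (361,155), with its stops at (322,92) and (396,92) and its hook at (362,222). The white box is behind to the right. I'll take one closer look for the lid pose.

Call:
step_arm --pt "0.03 -0.019 0.0 0 0 -0.1" --pt "0.03 -0.019 0.06 0 0 -0.1" --pt "0.03 -0.019 0.1 0 0 -0.1" --pt "0.03 -0.019 0.1 0 0 -0.1" --pt "0.03 -0.019 0.1 0 0 -0.1"

```text
time: 3.65
ee_pos: [646.0, 132.3, 116.2]
tcp_rot: [0.138, 0.99, 0.0, 0.001]
ft_force: [-0.6, -0.4, 1.2]
gripper_width: 1.003
gripper_force: 0.0
```

```bash
cat > d.py <<'E'
from h import *
import sys
s=sensors.sense(); print(np.round(s["ee_pos"],1),s["time"])
x,y,w=596.5,145.2,-.282
P=camera_params("wrist"); im=capture("wrist"); R=Ro.from_euler("z",w).as_matrix()
def pj(X): return cv2.projectPoints((np.array(X,float)@R.T+[x,y,0]),cv2.Rodrigues(P["R"])[0],np.array(P["t"],float),P["camera_matrix"],np.array(P["dist_coeffs"],float))[0][:,0]
v=cv2.resize(im[30:245,150:362,::-1].copy(),None,fx=2.7,fy=2.7,interpolation=cv2.INTER_CUBIC)
def ln(X,c): cv2.polylines(v,[np.round(((pj(X)+.5-[150,30])*2.7)).astype(np.int32)],True,c,1)
ln([[-46,-30,64],[46,-30,64],[46,30,64],[-46,30,64]],(255,0,255))
ln([[51,-20,76],[62,-20,76],[62,20,76],[51,20,76]],(0,255,0))
ln([[-39.5,-30,70],[-39.5,30,70],[-46,30,70],[-46,-30,70]],(0,255,255))
cv2.imwrite("pics/dk.png",v)
E
python3 d.py
```

```text
[646.  132.3 116.2] 3.65
```

View pics/dk.png

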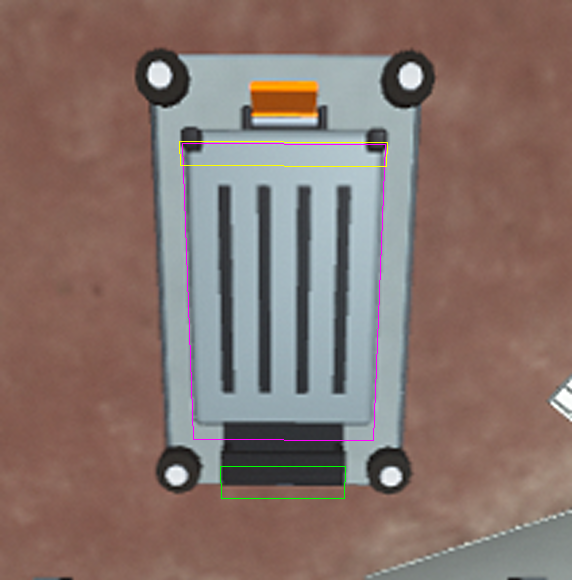

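The lid's edges sit about 14 px (4.4 mm) nearer the front than the plate-based fit said: stops at (192,139) and (376,139), lid rear edge at row 424. Sideways and yaw agree. That puts the dock at about (592.3, 146.4, -0.282). Next is the blue case.

Call:
step_arm --pt "0.003 -0.054 -0.034 0 0 -2" --pt "0.006 -0.108 -0.034 0 0 -4.5" --pt "0.01 -0.162 -0.034 0 0 -4.5" --pt "0.014 -0.216 -0.034 0 0 -4.5" --pt "0.017 -0.273 -0.034 0 0 -4.5"

```text
time: 4.32
ee_pos: [555.1, -128.5, 151.9]
tcp_rot: [0.1, 0.995, -0.001, 0.003]
ft_force: [0.4, -0.5, 0.2]
gripper_width: 0.997
gripper_force: 0.0
```

Call:
step_arm --pt "0 0 0 0 0 0" --pt "0 0 0 0 0 0"

```text
time: 4.58
ee_pos: [555.1, -126.8, 150.5]
tcp_rot: [0.1, 0.995, -0.0, 0.002]
ft_force: [0.7, 0.2, 0.9]
gripper_width: 1.001
gripper_force: 0.0
```

```bash
cat > e.py <<'E'
from h import *
import sys
# e.py name file x y yaw H zbase : network fit + lid outline overlay
n,f=sys.argv[1:3]; x,y,w,H=map(float,sys.argv[3:7])
s=sensors.sense(); print(np.round(s["ee_pos"],1),s["time"])
P=camera_params("wrist"); im=capture("wrist"); r=regions_of("wrist",n); print([(round(d["p"],2),np.round(d["bbox"])) for d in r])
(x,y,w),c=fit(n,[(r[0]["mask"],P)],(x,y,w)); print(np.round([x,y,w,c],4))
R=Ro.from_euler("z",w).as_matrix(); u=r[0]["bbox"]; x0=int(max(u[0]-u[2]/2-15,0)); y0=int(max(u[1]-u[3]/2-15,0)); x1=int(u[0]+u[2]/2+15); y1=int(u[1]+u[3]/2+15)
def pj(X): return cv2.projectPoints((np.array(X,float)@R.T+[x,y,0]),cv2.Rodrigues(P["R"])[0],np.array(P["t"],float),P["camera_matrix"],np.array(P["dist_coeffs"],float))[0][:,0]
k=570/(y1-y0)
v=cv2.resize(im[y0:y1,x0:x1,::-1].copy(),None,fx=k,fy=k,interpolation=cv2.INTER_CUBIC)
def ln(X,c): q=np.round(((pj(X)+.5-[x0,y0])*k)).astype(np.int32); cv2.polylines(v,[q],True,c,1); print(q.tolist())
ln([[-46,-30,H],[46,-30,H],[46,30,H],[-46,30,H]],(255,0,255))
ln([[51,-20,H+12],[62,-20,H+12],[62,20,H+12],[51,20,H+12]],(0,255,0))
cv2.imwrite(f"pics/{f}.png",v); print(v.shape)
E
python3 e.py deep_case bl 490.5 -113 -.2 46
```

```text
[ 555.1 -126.8  150.5] 4.575
[(0.65, array([260., 116.,  61., 130.]))]
[ 4.888134e+02 -1.108403e+02 -2.079000e-01  9.591000e-01]
[[50, 118], [58, 453], [259, 454], [272, 119]]
[[89, 478], [90, 515], [227, 516], [228, 479]]
(570, 328, 3)
```

View pics/bl.png

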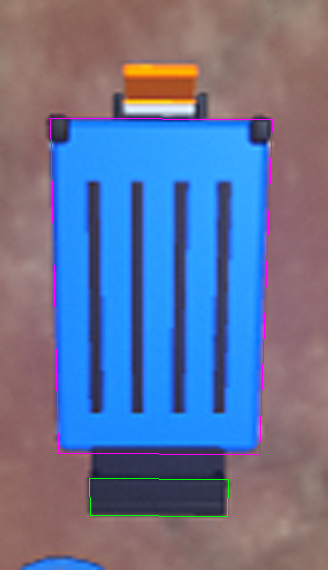

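The blue outline matches its picture: lid corners at (50,118) and (259,454), hook within about 1 mm. So blue is at (488.4, -110.7, -0.208).

```bash
python3 -c "
from h import *
print(delta(*tgt(476.7,-108.2,150,-.208)),delta(*tgt(476.7,-108.2,5,-.208)))"
```

```text
([0.0799, 0.0016, -0.0007], [0.01, 0.14, 0.52]) ([0.0802, 0.0016, 0.1443], [0.01, 0.14, 0.52])
```

Call:
step_arm --pt "0.05 0.0015 0.0 0 0.1 0.5" --pt "0.08 0.0015 0.02 0 0.1 0.5" --pt "0.08 0.0015 0.075 0 0.1 0.5" --pt "0.08 0.0015 0.125 0 0.1 0.5" --pt "0.08 0.0015 0.1445 0 0.1 0.5"

```text
time: 5.3
ee_pos: [473.1, -106.6, 0.7]
tcp_rot: [0.103, 0.995, 0.001, -0.003]
ft_force: [-0.8, -0.2, 0.2]
gripper_width: 0.999
gripper_force: 0.0
```

Call:
step_arm --pt "0 0 0 0 0 0" --pt "0 0 0 0 0 0" --pt "0 0 0 0 0 0" --pt "0 0 0 0 0 0" --grip 0.4 --force 80

```text
time: 5.8
ee_pos: [479.8, -109.8, 8.0]
tcp_rot: [0.104, 0.995, -0.001, 0.003]
ft_force: [-1.0, 2.1, 9.1]
gripper_width: 0.398
gripper_force: 4.4
```

```bash
python3 -c "
from h import *
s=sensors.sense()
for k in('ee_pos','tcp_rot','ft_force','moment','gripper_width','gripper_force'):print(k,np.round(s[k],3))"
```

```text
ee_pos [ 479.796 -109.844    7.982]
tcp_rot [ 0.104  0.995 -0.001  0.003]
ft_force [-0.955  2.056  9.124]
moment [ 0.334  0.199 -0.051]
gripper_width 0.398
gripper_force 4.446
```

```bash
python3 -c "
from h import *
im=capture('wrist'); cv2.imwrite('pics/g1.png',im[:,:,::-1])
im=capture('scene'); cv2.imwrite('pics/s1.png',cv2.resize(im[150:290,220:380,::-1],None,fx=4,fy=4))
print(np.round(sensors.sense()['ee_pos'],1),sensors.sense()['gripper_force'],sensors.sense()['gripper_width'])
"
```

```text
[ 479.8 -109.9    8. ] 4.393185765948147 0.3981124381318785
```

View pics/g1.png

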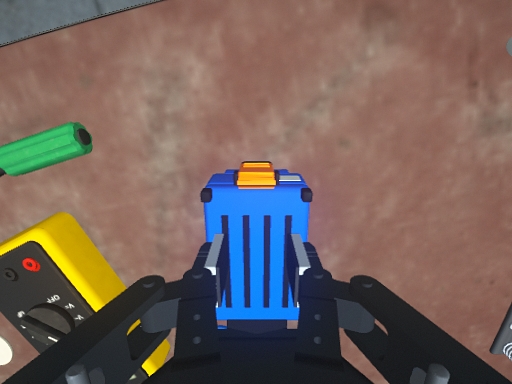

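View pics/s1.png

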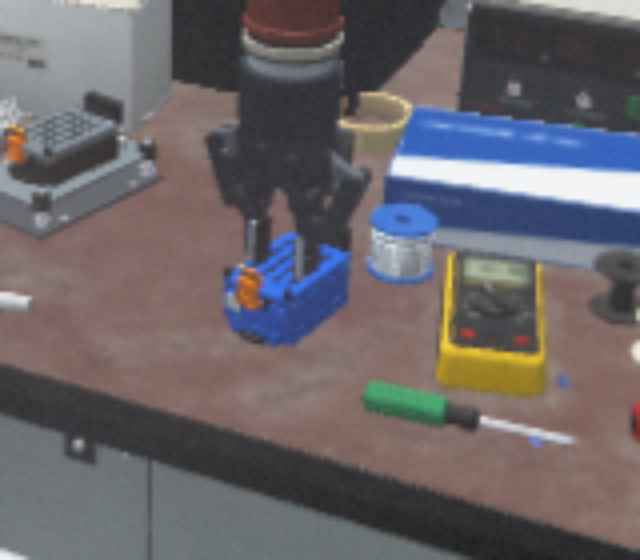

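```bash
python3 -c "
from h import *
P=camera_params('wrist'); s=sensors.sense(); C=Ro.from_quat(s['tcp_rot'])
def pj(X): return cv2.projectPoints(C.apply(np.array(X,float))+s['ee_pos'],cv2.Rodrigues(P['R'])[0],np.array(P['t'],float),P['camera_matrix'],np.array(P['dist_coeffs'],float))[0][:,0].round()
for x in (11,-11):
  for y in (17,25,30):
    print(x,y,[(z,pj([[x,y,z]])[0].tolist()) for z in (0,-8,-20,-30,-40)])
R=Ro.from_euler('z',-.208)
X=R.apply(np.array([[-46,-30,46],[-46,30,46],[46,30,46.],[46,-30,46]]))+[488.4,-110.7,0]
print(pj(C.inv().apply(X-s['ee_pos'])))
r=regions_of('wrist','deep_case'); print(r[0]['p'],r[0]['bbox'])
"
```

```text
11 17 [(0, [280.0, 207.0]), (-8, [281.0, 211.0]), (-20, [282.0, 218.0]), (-30, [284.0, 224.0]), (-40, [285.0, 232.0])]
11 25 [(0, [291.0, 207.0]), (-8, [292.0, 211.0]), (-20, [295.0, 218.0]), (-30, [297.0, 224.0]), (-40, [299.0, 232.0])]
11 30 [(0, [298.0, 207.0]), (-8, [300.0, 211.0]), (-20, [302.0, 218.0]), (-30, [305.0, 224.0]), (-40, [308.0, 232.0])]
-11 17 [(0, [279.0, 235.0]), (-8, [280.0, 240.0]), (-20, [281.0, 248.0]), (-30, [283.0, 256.0]), (-40, [284.0, 265.0])]
-11 25 [(0, [290.0, 235.0]), (-8, [291.0, 240.0]), (-20, [293.0, 248.0]), (-30, [295.0, 256.0]), (-40, [298.0, 265.0])]
-11 30 [(0, [297.0, 235.0]), (-8, [298.0, 240.0]), (-20, [301.0, 248.0]), (-30, [303.0, 256.0]), (-40, [306.0, 265.0])]
[[202. 187.]
 [312. 187.]
 [303. 321.]
 [212. 321.]]
0.64 [257.5, 246.4, 108.8, 174.7]
```

The fingers did not grip. The pads closed on top of the lid, with tips at about (222,235) and (287,235) in the wrist view. So the real tips sit about 38 mm behind the reported TCP, which the contact force also shows. The case hasn't moved. I'll lift, open, and go deeper.

Call:
step_arm --pt "0 0 -0.02 0 0 0" --pt "0 0 -0.04 0 0 0"

```text
time: 6.2
ee_pos: [477.2, -109.3, 46.2]
tcp_rot: [0.104, 0.995, -0.0, 0.001]
ft_force: [0.4, 0.5, 0.8]
gripper_width: 0.4
gripper_force: 0.0
```

Call:
step_arm --pt "0 0 0 0 0 0" --pt "0 0 0 0 0 0" --pt "0 0 0 0 0 0" --grip 1.0

```text
time: 6.58
ee_pos: [474.8, -108.7, 43.0]
tcp_rot: [0.104, 0.995, 0.0, -0.001]
ft_force: [-0.2, -0.2, 2.0]
gripper_width: 0.992
gripper_force: 0.0
```

```bash
python3 -c "
from h import *
s=sensors.sense(); print(s['gripper_width'],s['ee_pos'],s['ft_force'])
print(delta(*tgt(476.7,-108.2,-35,-.208)))
P=camera_params('wrist'); im=capture('wrist'); r=regions_of('wrist','deep_case'); print(r[0]['p'],r[0]['bbox'])
print(fit('deep_case',[(r[0]['mask'],P)],(488.4,-110.7,-.208)))
cv2.imwrite('pics/g2.png',cv2.resize(im[:,:,::-1],None,fx=1.5,fy=1.5))
"
```

```text
0.9924066393373234 [ 474.83989538 -108.7498154    42.96150513] [-0.19831174 -0.20541415  1.99419683]
([-0.0019, 0.0009, 0.078], [0.01, -0.17, -0.05])
0.59 [256.1, 240.0, 88.9, 163.3]
(array([ 4.88968748e+02, -1.11422265e+02, -2.01802653e-01]), np.float64(0.9608096753660089))
```

View pics/g2.png

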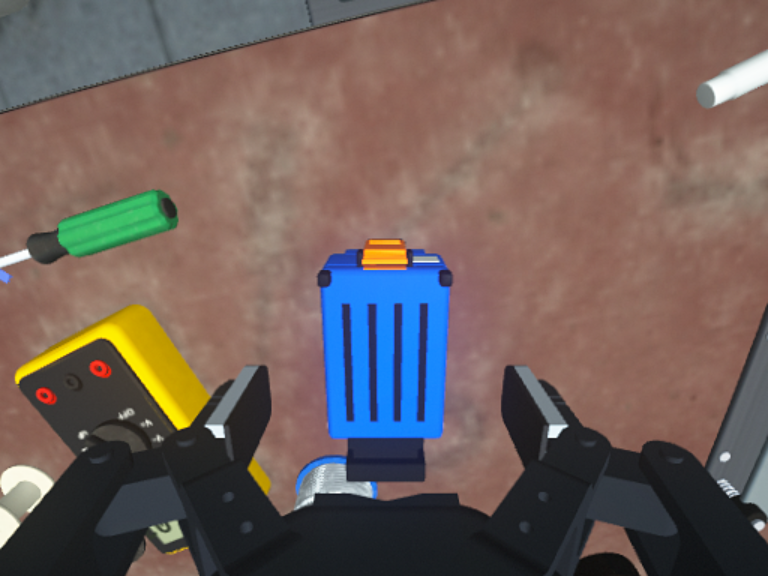

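The fingers straddle the case, with tips at (240,370) and (530,370). The case stands where it was, so I go down.

Call:
step_arm --pt "-0.001 0.001 0.03 0 0 0" --pt "-0.001 0.001 0.05 0 0 0" --pt "-0.001 0.001 0.06 0 0 0" --pt "-0.001 0.001 0.068 0 0 0" --pt "-0.001 0.001 0.074 0 0 0"

```text
time: 7.3
ee_pos: [476.9, -108.5, -30.5]
tcp_rot: [0.104, 0.995, 0.0, -0.001]
ft_force: [0.6, 0.3, 0.2]
gripper_width: 1.001
gripper_force: 0.0
```

Call:
step_arm --pt "0 0 0.001 0 0 0" --pt "0 0 0.002 0 0 0" --pt "0 0 0.002 0 0 0" --pt "0 0 0.002 0 0 0" --grip 0.4 --force 80

```text
time: 7.8
ee_pos: [477.5, -108.8, -31.3]
tcp_rot: [0.104, 0.995, -0.0, 0.0]
ft_force: [-1.1, -0.0, 6.1]
gripper_width: 0.692
gripper_force: 87.0
```

Gripped at about 59 mm and centred. Next I lift and work out the approach with the tongue point.

Call:
step_arm --pt "0 0 -0.03 0 0 0" --pt "0 0 -0.085 0 0 0" --pt "0 0 -0.14 0 0 0" --pt "0 0 -0.16 0 0 0" --pt "0 0 -0.16 0 0 0"

```text
time: 8.43
ee_pos: [477.6, -108.5, 128.7]
tcp_rot: [0.104, 0.995, -0.0, 0.001]
ft_force: [-1.2, -0.5, -4.3]
gripper_width: 0.691
gripper_force: 88.2
```

```bash
cat >> h.py <<'E'
DOCK=(592.3,146.4,-.282)
def place(tx,h,pitch,T=(-67.3,0,-31.3),lid=64,y=0):
    # tongue edge at dock-frame (tx,y), height h over the lid
    c,s_=np.cos(DOCK[2]),np.sin(DOCK[2]); w=np.array([DOCK[0]+c*tx-s_*y,DOCK[1]+s_*tx+c*y,lid+h])
    _,R=tgt(0,0,0,DOCK[2],pitch); return w-R.apply(np.array(T)),R
def tongue(T=(-67.3,0,-31.3),lid=64,s=None):
    s=s or sensors.sense(); C=Ro.from_quat(s["tcp_rot"]); w=np.array(s["ee_pos"])+C.apply(np.array(T))-[DOCK[0],DOCK[1],lid]
    v=Ro.from_euler("z",-DOCK[2]).apply(w); m=C.as_matrix(); pitch=np.degrees(np.arcsin(m[2,0])); yaw=np.arctan2(-m[0,1],m[1,1])-DOCK[2]
    return "tongue x,y,h",v.round(1).tolist(),"pitch",round(pitch,2),"yaw",round(yaw,4),"F",np.round(s["ft_force"],1).tolist(),"M",np.round(s["moment"],2).tolist(),"w",round(s["gripper_width"],3),"t",s["time"]
E
python3 -c "
from h import *
print(tongue()); print(delta(*place(40,70,0))); print(delta(*place(40,70,14)))"
```

```text
('tongue x,y,h', [27.8, -271.9, 96.1], 'pitch', np.float64(-0.08), 'yaw', np.float64(0.0729), 'F', [-1.2, -0.5, -4.3], 'M', [0.05, 0.03, 0.05], 'w', 0.691, 't', 8.425)
([-0.032, 0.2752, 0.0259], [-0.01, 0.08, 4.18])
([-0.0265, 0.2756, 0.0087], [-0.52, 14.07, 4.15])
```

Call:
step_arm --pt "-0.005 0.05 0.0 0 4 1" --pt "-0.01 0.105 0.0 -0.2 8 2.1" --pt "-0.017 0.16 0.005 -0.4 12 4.1" --pt "-0.022 0.218 0.008 -0.5 14.1 4.1" --pt "-0.0265 0.2755 0.009 -0.5 14.1 4.1"

```text
time: 9.05
ee_pos: [558.4, 156.9, 114.1]
tcp_rot: [0.139, 0.982, 0.016, -0.125]
ft_force: [1.2, -0.2, -3.8]
gripper_width: 0.69
gripper_force: 88.2
```

Call:
step_arm --pt "0 0 0 0 0 0" --pt "0 0 0 0 0 0" --pt "0 0 0 0 0 0"

```text
time: 9.43
ee_pos: [558.7, 154.5, 117.1]
tcp_rot: [0.14, 0.982, 0.017, -0.124]
ft_force: [-0.3, -0.4, -3.4]
gripper_width: 0.692
gripper_force: 88.7
```

```bash
cat > i.py <<'E'
from h import *
print(tongue()); print(delta(*place(43,12,14))); print(delta(*place(43,1,14)))
P=camera_params("wrist"); im=capture("wrist"); r=regions_of("wrist","deep_case")[0]; m=r["mask"]
s=sensors.sense(); print(r["p"],r["bbox"])
# case mask vs model in tool frame
C=Ro.from_quat(s["tcp_rot"]); best=None
k=np.kron(m.astype(np.uint8),np.ones((S,S),np.uint8))
A=Ro.from_matrix(np.diag([-1.,1,-1]))
def rend(q):
    o=np.zeros((384*S,512*S),np.uint8); Q=A*Ro.from_euler("y",q[2],degrees=True)
    for b in M["deep_case"][:3]:
        X=np.array(list(product(b[0:2],b[2:4],b[4:6])),float)-[-11.3,0,26-31.3+0*0]
        X=X-[0,0,31.3]+[0,0,31.3]
        X=Q.apply(X-[0,0,0])+[q[0],q[1],0]
        # X about grasp point: shift so that case origin z sits 31.3 above TCP
        X=X+[0,0,-26]
        u=cv2.projectPoints(C.apply(X)+s["ee_pos"],cv2.Rodrigues(P["R"])[0],np.array(P["t"],float),P["camera_matrix"],np.array(P["dist_coeffs"],float))[0][:,0]
        cv2.fillConvexPoly(o,np.round(cv2.convexHull(((u+.5)*S).astype(np.float32))*16).astype(np.int32),1,shift=4)
    return o
E
python3 -c "
from h import *
print(tongue()); print(delta(*place(43,12,14))); print(delta(*place(43,1,14)))
im=capture('wrist'); a=cv2.resize(im[100:,120:400,::-1],None,fx=2,fy=2)
im=capture('scene'); b=cv2.resize(im[140:230,180:290,::-1],(550,450)); 
o=np.zeros((568,560,3),np.uint8); cv2.imwrite('pics/h1.png',a); cv2.imwrite('pics/h2.png',b)"
```

```text
('tongue x,y,h', [38.5, -1.6, 66.8], 'pitch', np.float64(14.33), 'yaw', np.float64(-0.0003), 'F', [-0.3, -0.4, -3.4], 'M', [-0.05, -0.2, -0.05], 'w', 0.692, 't', 9.425)
([-0.0181, 0.0017, 0.0523], [-0.09, -0.33, -0.04])
([-0.0209, 0.0017, 0.063], [-0.09, -0.33, -0.04])
```

View pics/h2.png

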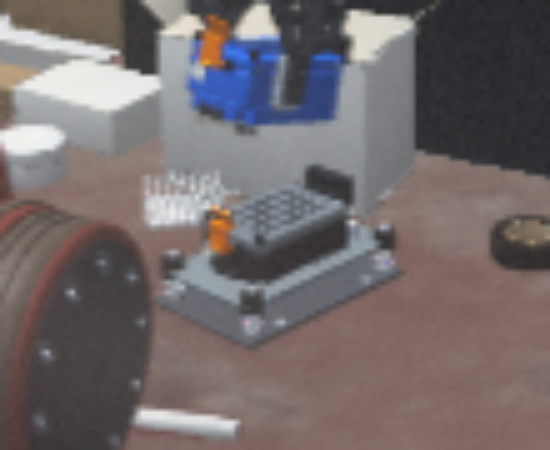

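The scene view shows the blue case held nose-up above the dock, with its orange latch at (212,40) and the dock's at (218,228). I lower it.

Call:
step_arm --pt "-0.009 0.0017 0.026 0 -0.3 0" --pt "-0.018 0.0017 0.052 0 -0.3 0" --pt "-0.018 0.0017 0.052 0 -0.3 0" --pt "-0.018 0.0017 0.052 0 -0.3 0"

```text
time: 10.02
ee_pos: [565.4, 155.6, 64.7]
tcp_rot: [0.139, 0.983, 0.017, -0.119]
ft_force: [1.1, -0.3, -3.7]
gripper_width: 0.688
gripper_force: 88.5
```

```bash
python3 -c "
from h import *
print(tongue()); print(delta(*place(43,0,14)))"
```

```text
('tongue x,y,h', [44.5, 1.3, 15.0], 'pitch', np.float64(13.85), 'yaw', np.float64(0.0), 'F', [1.1, -0.3, -3.7], 'M', [-0.06, -0.27, -0.02], 'w', 0.688, 't', 10.025)
([-0.0021, -0.0013, 0.0147], [0.01, 0.15, 0.0])
```

Call:
step_arm --pt "-0.001 -0.0005 0.004 0 0 0" --pt "-0.002 -0.0005 0.008 0 0 0" --pt "-0.002 -0.0005 0.011 0 0 0" --pt "-0.002 -0.0005 0.011 0 0 0" --pt "-0.002 -0.0005 0.011 0 0 0"

```text
time: 10.65
ee_pos: [564.0, 155.8, 52.6]
tcp_rot: [0.139, 0.983, 0.017, -0.12]
ft_force: [-0.7, -0.1, -4.0]
gripper_width: 0.696
gripper_force: 88.5
```

```bash
python3 -c "
from h import *
print(tongue()); print(delta(*place(43,0,14)))"
```

```text
('tongue x,y,h', [43.1, 1.2, 2.8], 'pitch', np.float64(13.9), 'yaw', np.float64(0.0011), 'F', [-0.7, -0.1, -4.0], 'M', [-0.06, -0.23, 0.02], 'w', 0.696, 't', 10.65)
([-0.0005, -0.0011, 0.0026], [-0.03, 0.1, 0.06])
```

Call:
step_arm --pt "-0.0005 0 0.002 0 0 0" --pt "-0.0005 0 0.002 0 0 0" --pt "-0.0005 0 0.002 0 0 0"

```text
time: 11.02
ee_pos: [564.0, 155.7, 50.5]
tcp_rot: [0.139, 0.983, 0.017, -0.12]
ft_force: [1.1, 0.4, -4.3]
gripper_width: 0.69
gripper_force: 88.5
```

Call:
step_arm --pt "-0.0005 0 0.002 0 0 0" --pt "-0.0005 0 0.002 0 0 0" --pt "-0.0005 0 0.002 0 0 0"

```text
time: 11.4
ee_pos: [564.3, 155.8, 48.9]
tcp_rot: [0.139, 0.983, 0.017, -0.12]
ft_force: [-0.7, 0.2, -1.5]
gripper_width: 0.693
gripper_force: 88.8
```

```bash
python3 -c "
from h import *
print(tongue()); print(delta(*place(43,0,14)))"
```

```text
('tongue x,y,h', [43.3, 1.3, -0.8], 'pitch', np.float64(13.88), 'yaw', np.float64(0.001), 'F', [-0.7, 0.2, -1.5], 'M', [-0.07, -0.12, -0.02], 'w', 0.693, 't', 11.4)
([0.0006, -0.0012, -0.0009], [-0.02, 0.12, 0.05])
```

Contact at h≈-0.8, which matches the estimate. Now I slide to the wall.

Call:
step_arm --pt "-0.003 -0.0006 -0.0006 0 0 0" --pt "-0.006 -0.0012 -0.0014 0 0 0" --pt "-0.0095 -0.0012 -0.0022 0 0 0" --pt "-0.0095 -0.0012 -0.0022 0 0 0"

```text
time: 11.9
ee_pos: [573.9, 151.6, 48.4]
tcp_rot: [0.139, 0.983, 0.017, -0.119]
ft_force: [-1.1, -0.1, 0.2]
gripper_width: 0.692
gripper_force: 88.9
```

Call:
step_arm --pt "-0.001 0 -0.0002 0 0 0" --pt "-0.002 0 -0.0004 0 0 0" --pt "-0.002 0 -0.0004 0 0 0"

```text
time: 12.28
ee_pos: [574.9, 151.3, 48.2]
tcp_rot: [0.139, 0.983, 0.017, -0.12]
ft_force: [-2.2, -0.3, -1.2]
gripper_width: 0.694
gripper_force: 88.9
```

```bash
python3 -c "
from h import *
print(tongue())"
```

```text
('tongue x,y,h', [54.8, -0.1, -1.6], 'pitch', np.float64(13.92), 'yaw', np.float64(0.001), 'F', [-2.2, -0.3, -1.2], 'M', [-0.02, 0.05, -0.03], 'w', 0.694, 't', 12.275)
```

Call:
step_arm --pt "-0.001 0 -0.0002 0 0 0" --pt "-0.0015 0 -0.0004 0 0 0" --pt "-0.0015 0 -0.0004 0 0 0"

```text
time: 12.65
ee_pos: [575.7, 151.1, 48.1]
tcp_rot: [0.139, 0.983, 0.017, -0.121]
ft_force: [-5.0, 0.5, 1.7]
gripper_width: 0.689
gripper_force: 88.9
```

```bash
python3 -c "
from h import *
print(tongue())"
```

```text
('tongue x,y,h', [55.6, -0.1, -1.9], 'pitch', np.float64(14.01), 'yaw', np.float64(0.001), 'F', [-5.0, 0.5, 1.7], 'M', [0.2, 0.52, -0.01], 'w', 0.689, 't', 12.65)
```

Wall contact (Fx −5). I'll raise the grip force and swing the front down about the tongue.

```bash
python3 -c "
from h import *
for p,h in ((11,-2.5),(8,-3),(5,-4),(2,-5),(0,-6)): print(p,delta(*place(55.3,h,p)))"
```

```text
11 ([-0.0016, 0.0001, 0.0042], [-0.04, -3.01, 0.05])
8 ([-0.0036, 0.0001, 0.0081], [-0.04, -6.01, 0.05])
5 ([-0.0059, 0.0002, 0.0123], [-0.04, -9.01, 0.05])
2 ([-0.0084, 0.0002, 0.0164], [-0.04, -12.01, 0.06])
0 ([-0.0103, 0.0002, 0.0195], [-0.04, -14.01, 0.06])
```

Call:
step_arm --pt "-0.0008 0 0.002 0 -1.5 0" --pt "-0.0016 0 0.0042 0 -3 0" --pt "-0.0026 0 0.006 0 -4.5 0" --pt "-0.0036 0 0.008 0 -6 0" --pt "-0.0036 0 0.008 0 -6 0" --force 120

```text
time: 13.28
ee_pos: [578.0, 150.5, 39.8]
tcp_rot: [0.14, 0.988, 0.009, -0.068]
ft_force: [-4.4, 1.2, 1.3]
gripper_width: 0.681
gripper_force: 128.7
```

```bash
python3 -c "
from h import *
print(tongue())
for p,h in ((8,-3),(6,-4),(4,-5),(2,-6),(0,-7)): print(p,delta(*place(55.3,h,p)))"
```

```text
('tongue x,y,h', [56.0, 0.0, -2.4], 'pitch', np.float64(7.84), 'yaw', np.float64(0.0013), 'F', [-4.4, 1.2, 1.3], 'M', [0.02, 0.51, 0.0], 'w', 0.681, 't', 13.275)
8 ([0.0007, 0.0001, 0.0005], [-0.03, 0.16, 0.07])
6 ([-0.0005, 0.0001, 0.0039], [-0.03, -1.84, 0.07])
4 ([-0.0019, 0.0001, 0.0072], [-0.02, -3.84, 0.07])
2 ([-0.0033, 0.0001, 0.0104], [-0.02, -5.84, 0.08])
0 ([-0.0048, 0.0001, 0.0136], [-0.02, -7.84, 0.08])
```

Call:
step_arm --pt "0 0 0.002 0 -1 0" --pt "-0.0003 0 0.004 0 -2 0" --pt "-0.001 0 0.0055 0 -3 0" --pt "-0.0017 0 0.007 0 -4 0" --pt "-0.0017 0 0.007 0 -4 0"

```text
time: 13.9
ee_pos: [580.2, 150.0, 33.8]
tcp_rot: [0.14, 0.99, 0.005, -0.032]
ft_force: [-1.5, -0.7, 6.0]
gripper_width: 0.688
gripper_force: 129.3
```

```bash
python3 -c "
from h import *
print(tongue())
for p,h in ((4,-5),(2,-6),(1,-7),(0,-8)): print(p,delta(*place(55.5,h,p)))"
```

```text
('tongue x,y,h', [56.6, 0.1, -3.4], 'pitch', np.float64(3.72), 'yaw', np.float64(0.0008), 'F', [-1.5, -0.7, 6.0], 'M', [-0.01, 0.78, -0.0], 'w', 0.688, 't', 13.9)
4 ([0.0011, -0.0001, 0.0014], [0.02, 0.28, 0.05])
2 ([-0.0001, -0.0001, 0.0047], [0.02, -1.72, 0.05])
1 ([-0.0007, -0.0001, 0.0069], [0.02, -2.72, 0.05])
0 ([-0.0014, -0.0001, 0.009], [0.02, -3.72, 0.05])
```

Call:
step_arm --pt "0 0 0.0025 0 -1 0" --pt "-0.0001 0 0.0045 0 -1.9 0" --pt "-0.0006 0 0.0065 0 -2.8 0" --pt "-0.001 0 0.009 0 -3.7 0" --pt "-0.001 0 0.009 0 -3.7 0"

```text
time: 14.52
ee_pos: [582.2, 149.5, 26.3]
tcp_rot: [0.14, 0.99, 0.0, 0.001]
ft_force: [-2.9, -2.0, 11.5]
gripper_width: 0.688
gripper_force: 130.0
```

```bash
python3 -c "
from h import *
print(tongue())
for n in ('scene',): capture(n)
"
```

```text
('tongue x,y,h', [56.6, 0.2, -6.2], 'pitch', np.float64(-0.16), 'yaw', np.float64(0.0013), 'F', [-2.9, -2.0, 11.5], 'M', [-0.41, 0.84, -0.09], 'w', 0.688, 't', 14.525)
```

Call:
step_arm --pt "0 0 0.001 0 -0.3 0" --pt "0 0 0.002 0 -0.6 0" --pt "0 0 0.003 0 -1 0" --pt "0 0 0.003 0 -1 0"

```text
time: 15.08
ee_pos: [582.8, 149.4, 24.5]
tcp_rot: [0.14, 0.99, -0.001, 0.01]
ft_force: [-4.0, -2.1, 17.1]
gripper_width: 0.69
gripper_force: 130.3
```

```bash
python3 -c "
from h import *
print(tongue())"
```

```text
('tongue x,y,h', [56.7, 0.3, -6.8], 'pitch', np.float64(-1.18), 'yaw', np.float64(0.0016), 'F', [-4.0, -2.1, 17.1], 'M', [-0.39, 1.3, 0.09], 'w', 0.69, 't', 15.075)
```

Call:
step_arm --pt "0 0 0.001 0 0 0" --pt "0 0 0.002 0 0 0" --pt "0 0 0.003 0 0 0" --pt "0 0 0.003 0 0 0"

```text
time: 15.58
ee_pos: [582.9, 149.4, 22.4]
tcp_rot: [0.14, 0.99, -0.001, 0.01]
ft_force: [-5.4, -4.5, 20.8]
gripper_width: 0.687
gripper_force: 130.5
```

```bash
python3 -c "
from h import *
print(tongue()); s=sensors.sense()
P=camera_params('scene'); im=capture('scene')
for n in ('dock','deep_case','dock_latch','deep_case_latch'):
    r=regions_of('scene',n); print(n,[(round(d['p'],2),np.round(d['bbox'],1).tolist(),int(d['mask'].sum())) for d in r[:2]])
# orange blob positions
hsv=cv2.cvtColor(im,cv2.COLOR_RGB2HSV); m=cv2.inRange(hsv,(8,150,120),(22,255,255)); n,l,st,c=cv2.connectedComponentsWithStats(m)
print([(st[i].tolist(),c[i].round(1).tolist()) for i in range(1,n) if st[i,4]>5 and 150<c[i,1]<260])
cv2.imwrite('pics/l1.png',cv2.resize(im[140:225,190:280,::-1],None,fx=6,fy=6,interpolation=cv2.INTER_CUBIC))
"
```

```text
('tongue x,y,h', [56.8, 0.3, -8.9], 'pitch', np.float64(-1.15), 'yaw', np.float64(0.0015), 'F', [-5.4, -4.5, 20.8], 'M', [-0.4, 1.66, 0.1], 'w', 0.687, 't', 15.575)
dock [(0.64, [235.5, 194.9, 43.0, 20.4], 529)]
deep_case []
dock_latch []
deep_case_latch []
[([222, 172, 3, 9, 24], [223.0, 176.4]), ([222, 185, 4, 8, 22], [223.4, 188.7]), ([441, 191, 20, 9, 127], [450.4, 195.1])]
```

```bash
cat >> h.py <<'E'
def pw(cam,X):
    P=camera_params(cam); return cv2.projectPoints(np.array(X,float),cv2.Rodrigues(P["R"])[0],np.array(P["t"],float),P["camera_matrix"],np.array(P["dist_coeffs"],float))[0][:,0]
def dw(X): return Ro.from_euler("z",DOCK[2]).apply(np.array(X,float))+[DOCK[0],DOCK[1],0]
E
python3 -c "
from h import *
for sink in (0,5,9): print(sink,pw('scene',dw([[-55,0,72-sink],[-55,0,118-sink],[-55,0,120-sink],[-55,0,124-sink]])).round(1).tolist())
"
```

```text
0 [[222.9, 184.7], [222.5, 172.6], [222.5, 172.0], [222.5, 171.0]]
5 [[223.0, 186.0], [222.6, 173.9], [222.5, 173.4], [222.5, 172.3]]
9 [[223.0, 187.1], [222.6, 175.0], [222.6, 174.4], [222.5, 173.4]]
```

View pics/l1.png

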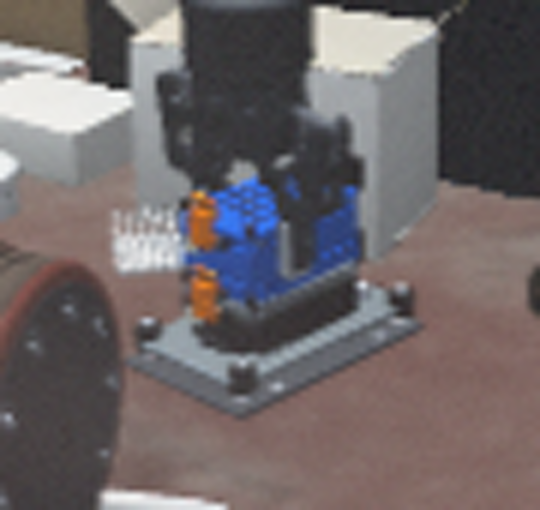

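By the numbers and the picture, the latches at (203,218) and (204,293) are 12.3 rows apart, and home would be 12.1. The front looks home. I'll back off and tug lightly to prove the latch.

Call:
step_arm --pt "0 0 -0.003 0 0.6 0" --pt "0 0 -0.006 0 1.1 0" --pt "0 0 -0.0075 0 1.1 0" --pt "0 0 -0.0075 0 1.1 0"

```text
time: 16.32
ee_pos: [582.1, 149.6, 27.5]
tcp_rot: [0.14, 0.99, 0.0, 0.0]
ft_force: [-2.2, -1.0, 9.7]
gripper_width: 0.687
gripper_force: 129.9
```

```bash
cat > k.py <<'E'
from h import *
print(tongue())
im=capture('scene')
hsv=cv2.cvtColor(im,cv2.COLOR_RGB2HSV).astype(int); 
w=((hsv[...,0]>6)&(hsv[...,0]<24)&(hsv[...,1]>110)&(hsv[...,2]>80)).astype(np.uint8); w[:, :200]=0; w[:,260:]=0
n,l,st,c=cv2.connectedComponentsWithStats(w)
print([(st[i].tolist(),c[i].round(1).tolist()) for i in range(1,n) if st[i,4]>5 and 120<c[i,1]<260])
E
python3 k.py
```

```text
('tongue x,y,h', [56.6, 0.2, -5.2], 'pitch', np.float64(-0.05), 'yaw', np.float64(0.0011), 'F', [-2.2, -1.0, 9.7], 'M', [-0.39, 0.51, -0.07], 'w', 0.687, 't', 16.325)
[([222, 170, 4, 10, 29], [223.2, 175.0]), ([222, 183, 5, 9, 33], [223.7, 187.3])]
```

Call:
step_arm --pt "0 0 -0.003 0 0 0" --pt "0 0 -0.006 0 0 0" --pt "0 0 -0.008 0 0.5 0" --pt "0 0 -0.008 0 0.5 0"

```text
time: 16.88
ee_pos: [580.1, 150.0, 32.6]
tcp_rot: [0.14, 0.99, 0.001, -0.006]
ft_force: [2.6, -0.2, -1.3]
gripper_width: 0.686
gripper_force: 128.5
```

```bash
python3 k.py
```

```text
('tongue x,y,h', [54.9, 0.1, -0.9], 'pitch', np.float64(0.68), 'yaw', np.float64(0.0009), 'F', [2.6, -0.2, -1.3], 'M', [-0.17, -0.75, 0.06], 'w', 0.686, 't', 16.875)
[([221, 169, 5, 10, 27], [223.0, 173.8]), ([222, 182, 5, 9, 31], [223.6, 186.2])]
```

Call:
step_arm --pt "-0.001 0 -0.002 0 0.5 0" --pt "-0.0015 0 -0.004 0 1 0" --pt "-0.0015 0 -0.005 0 1 0" --pt "-0.0015 0 -0.005 0 1 0"

```text
time: 17.42
ee_pos: [578.4, 149.6, 33.9]
tcp_rot: [0.141, 0.99, 0.002, -0.018]
ft_force: [6.2, 1.8, -21.2]
gripper_width: 0.69
gripper_force: 133.0
```

```bash
python3 k.py
```

```text
('tongue x,y,h', [54.1, -0.8, -1.2], 'pitch', np.float64(2.03), 'yaw', np.float64(-0.0), 'F', [6.2, 1.8, -21.2], 'M', [0.14, -1.68, -0.1], 'w', 0.69, 't', 17.425)
[([221, 169, 5, 9, 29], [223.0, 173.4]), ([221, 181, 6, 10, 36], [223.7, 185.9])]
```

The tug met −21 N and the case held, so the latch is shut. I relax the pull and release.

Call:
step_arm --pt "0.001 0 0.003 0 -1 0" --pt "0.001 0 0.005 0 -1.5 0" --pt "0.001 0 0.0055 0 -1.5 0" --pt "0.001 0 0.0055 0 -1.5 0"

```text
time: 17.98
ee_pos: [579.0, 150.1, 33.0]
tcp_rot: [0.14, 0.99, 0.0, -0.003]
ft_force: [-0.9, -0.1, -1.8]
gripper_width: 0.688
gripper_force: 134.4
```

Call:
step_arm --pt "0 0 0 0 0 0" --pt "0 0 0 0 0 0" --pt "0 0 0 0 0 0" --pt "0 0 0 0 0 0" --grip 1.0

```text
time: 18.48
ee_pos: [579.7, 150.1, 32.7]
tcp_rot: [0.14, 0.99, 0.0, -0.002]
ft_force: [-0.8, -0.4, 0.4]
gripper_width: 0.999
gripper_force: 0.0
```

```bash
python3 k.py
```

```text
('tongue x,y,h', [54.3, 0.1, -0.4], 'pitch', np.float64(0.28), 'yaw', np.float64(0.001), 'F', [-0.8, -0.4, 0.4], 'M', [-0.02, 0.01, -0.01], 'w', 0.999, 't', 18.475)
[([221, 169, 5, 10, 35], [222.7, 174.1]), ([222, 182, 4, 9, 30], [223.6, 186.4])]
```

Call:
step_arm --pt "0 0 -0.03 0 0 0" --pt "0 0 -0.085 0 0 0" --pt "0 0 -0.14 0 0 0" --pt "-0.03 0 -0.18 0 0 0" --pt "-0.07 0 -0.18 0 0 0"

```text
time: 19.15
ee_pos: [651.4, 131.0, 218.9]
tcp_rot: [0.14, 0.99, 0.002, 0.003]
ft_force: [0.7, 0.2, 0.5]
gripper_width: 1.002
gripper_force: 0.0
```

Call:
step_arm --pt "0 0 0 0 0 0" --pt "0 0 0 0 0 0"

```text
time: 19.4
ee_pos: [646.5, 130.4, 210.8]
tcp_rot: [0.14, 0.99, 0.0, -0.004]
ft_force: [-0.2, 0.9, 0.2]
gripper_width: 0.999
gripper_force: 0.0
```

```bash
cat > f.py <<'E'
from h import *
import sys
n=sys.argv[1]; x,y,w,z=map(float,sys.argv[2:6])
s=sensors.sense(); print(np.round(s["ee_pos"],1),s["time"])
P=camera_params("wrist"); capture("wrist"); r=regions_of("wrist",n); print([(round(d["p"],2),np.round(d["bbox"])) for d in r])
for d in r[:2]:
    q,c=fit(n,[(d["mask"],P)],(x,y,w),z); print(q.round(3),round(c,3))
    v=Ro.from_euler("z",-DOCK[2]).apply([q[0]-DOCK[0],q[1]-DOCK[1],0]); print("in dock",v.round(1),round(q[2]-DOCK[2],3))
E
python3 f.py deep_case 592 146 -.28 62.6
```

```text
[646.5 130.4 210.8] 19.4
[(0.79, array([258., 128.,  60., 127.]))]
[ 5.91228e+02  1.47833e+02 -2.83000e-01] 0.947
in dock [-1.4  1.1  0. ] -0.001
```

Call:
step_arm --pt "0.03 0.035 0.0 0 0 -2" --pt "0.07 0.08 0.0 0 0 -5" --pt "0.11 0.125 0.02 0 0 -8" --pt "0.14 0.165 0.04 0 0 -10.6" --pt "0.166 0.196 0.06 0 0 -10.6"

```text
time: 20.12
ee_pos: [539.9, 366.8, 152.2]
tcp_rot: [0.047, 0.999, 0.001, -0.003]
ft_force: [-0.1, -0.5, -0.3]
gripper_width: 0.998
gripper_force: 0.0
```

Call:
step_arm --pt "0 0 0 0 0 0" --pt "0 0 0 0 0 0"

```text
time: 20.38
ee_pos: [541.8, 364.5, 153.0]
tcp_rot: [0.048, 0.999, 0.0, -0.003]
ft_force: [0.7, -0.5, -0.1]
gripper_width: 1.0
gripper_force: 0.0
```

```bash
python3 f.py shallow_case 478.8 371.4 -.095 0; python3 -c "
from h import *
print(delta(*tgt(466.8,372.5,0,-.095)))"
```

```text
[541.8 364.5 153. ] 20.375
[(0.57, array([258., 118.,  61., 118.]))]
[ 4.77681e+02  3.72484e+02 -6.10000e-02] 0.951
in dock [-173.   185.3    0. ] 0.221
([0.0763, 0.0009, 0.1542], [0.07, -0.21, -0.12])
```

```bash
cat > g.py <<'E'
from h import *
import h
M["gb"]=[(-46,46,-30,30,0,34)]
P=camera_params("wrist"); im=capture("wrist"); hsv=cv2.cvtColor(im,cv2.COLOR_RGB2HSV)
m=cv2.inRange(hsv,(45,80,40),(80,255,255)); m=cv2.morphologyEx(m,cv2.MORPH_CLOSE,np.ones((9,9)))
n,l,st,c=cv2.connectedComponentsWithStats(m); i=1+np.argmax(st[1:,4]); print(st[i],n)
q,f=fit("gb",[(l==i,P)],(477.7,372.5,-.07)); print(q.round(3),f)
t=tgt(q[0]-12*np.cos(q[2]),q[1]-12*np.sin(q[2]),-35,q[2]); print(delta(*t))
E
python3 g.py
```

```text
[ 228   73   58   89 4829] 2
[ 4.77152e+02  3.72361e+02 -6.70000e-02] 0.9648658103853266
([0.078, 0.0013, 0.1893], [0.08, -0.2, -1.73])
```

Call:
step_arm --pt "0.05 0.0012 0.0 0 -0.2 -1.7" --pt "0.078 0.0012 0.03 0 -0.2 -1.7" --pt "0.078 0.0012 0.085 0 -0.2 -1.7" --pt "0.078 0.0012 0.14 0 -0.2 -1.7" --pt "0.078 0.0012 0.175 0 -0.2 -1.7"

```text
time: 21.15
ee_pos: [463.3, 372.0, -23.7]
tcp_rot: [0.034, 0.999, -0.0, -0.002]
ft_force: [-0.3, -0.1, -1.0]
gripper_width: 1.002
gripper_force: 0.0
```

Call:
step_arm --pt "0 0 0.006 0 0 0" --pt "0 0 0.012 0 0 0" --pt "0 0 0.012 0 0 0"

```text
time: 21.52
ee_pos: [465.4, 374.4, -32.0]
tcp_rot: [0.033, 0.999, 0.001, 0.0]
ft_force: [-0.2, 1.2, 0.2]
gripper_width: 0.998
gripper_force: 0.0
```

```bash
python3 -c "
from h import *
s=sensors.sense(); print(s['ee_pos'],s['ft_force']); print(delta(*tgt(477.4-12,372.4+.8,-35,-.066)))"
```

```text
[465.43861507 374.36918433 -31.97523361] [-0.24513036  1.20500029  0.22001662]
([-0.0, -0.0012, 0.003], [0.15, 0.05, -0.05])
```

Call:
step_arm --pt "0 -0.001 0.002 0 0 0" --pt "0 -0.001 0.002 0 0 0" --pt "0 -0.001 0.002 0 0 0" --pt "0 -0.001 0.002 0 0 0" --grip 0.4 --force 120

```text
time: 22.02
ee_pos: [465.2, 373.6, -34.0]
tcp_rot: [0.033, 0.999, 0.001, 0.0]
ft_force: [-0.1, 0.6, 6.0]
gripper_width: 0.684
gripper_force: 129.2
```

Call:
step_arm --pt "0 0 -0.03 0 0 0" --pt "0 0 -0.085 0 0 0" --pt "0 0 -0.14 0 0 0" --pt "0 0 -0.195 0 0 0" --pt "0 0 -0.23 0 0 0"

```text
time: 22.65
ee_pos: [464.4, 372.8, 196.9]
tcp_rot: [0.033, 0.999, 0.001, 0.0]
ft_force: [0.5, 0.8, -3.4]
gripper_width: 0.678
gripper_force: 129.1
```

```bash
cat >> h.py <<'E'
DOCK=(592.0,146.8,-.282); TS=(-68.1,0,-34.0)
def placeS(tx,h,p): return place(tx,h,p,TS,108.6)
def tS(): return tongue(TS,108.6)
E
python3 -c "
from h import *
print(tS()); print(delta(*placeS(40,60,14)))"
```

```text
('tongue x,y,h', [-119.0, 196.1, 122.3], 'pitch', np.float64(-0.01), 'yaw', np.float64(0.2158), 'F', [0.5, 0.8, -3.4], 'M', [-0.02, -0.01, -0.03], 'w', 0.678, 't', 22.65)
([-0.1088, -0.2098, 0.0443], [-1.38, 13.94, 12.32])
```

Call:
step_arm --pt "-0.025 -0.045 0.0 -0.3 3 3" --pt "-0.05 -0.09 0.01 -0.6 6 6" --pt "-0.075 -0.14 0.02 -1 10 9" --pt "-0.095 -0.18 0.035 -1.4 13.9 12.3" --pt "-0.109 -0.21 0.044 -1.4 13.9 12.3"

```text
time: 23.28
ee_pos: [558.8, 152.8, 147.2]
tcp_rot: [0.141, 0.982, 0.016, -0.123]
ft_force: [-1.1, -1.6, -1.2]
gripper_width: 0.679
gripper_force: 129.0
```

Call:
step_arm --pt "0 0 0 0 0 0" --pt "0 0 0 0 0 0" --pt "0 0 0 0 0 0"

```text
time: 23.65
ee_pos: [558.3, 157.0, 150.2]
tcp_rot: [0.139, 0.983, 0.017, -0.121]
ft_force: [0.1, 0.7, -2.8]
gripper_width: 0.683
gripper_force: 129.0
```

```bash
python3 -c "
from h import *
print(tS()); print(delta(*placeS(43,12,14)))"
```

```text
('tongue x,y,h', [39.2, 0.6, 58.0], 'pitch', np.float64(14.04), 'yaw', np.float64(0.0018), 'F', [0.1, 0.7, -2.8], 'M', [-0.0, -0.16, -0.03], 'w', 0.683, 't', 23.65)
([-0.0149, -0.0004, 0.0438], [-0.08, -0.04, 0.09])
```

Call:
step_arm --pt "-0.008 -0.0004 0.022 0 0 0" --pt "-0.015 -0.0004 0.044 0 0 0" --pt "-0.015 -0.0004 0.044 0 0 0" --pt "-0.015 -0.0004 0.044 0 0 0"

```text
time: 24.15
ee_pos: [562.7, 155.1, 104.6]
tcp_rot: [0.139, 0.983, 0.017, -0.121]
ft_force: [0.1, 0.2, -2.1]
gripper_width: 0.677
gripper_force: 129.0
```

Call:
step_arm --pt "-0.001 0 0.004 0 0 0" --pt "-0.002 0 0.008 0 0 0" --pt "-0.0025 0 0.009 0 0 0" --pt "-0.0025 0 0.009 0 0 0"

```text
time: 24.65
ee_pos: [562.5, 154.1, 94.1]
tcp_rot: [0.14, 0.983, 0.016, -0.121]
ft_force: [0.6, -0.1, -2.6]
gripper_width: 0.679
gripper_force: 129.0
```

```bash
python3 -c "
from h import *
print(tS()); print(delta(*placeS(43,0,14)))"
```

```text
('tongue x,y,h', [44.0, -1.2, 1.9], 'pitch', np.float64(14.07), 'yaw', np.float64(-0.0), 'F', [0.6, -0.1, -2.6], 'M', [-0.03, -0.2, 0.01], 'w', 0.679, 't', 24.65)
([0.0005, 0.0012, 0.0022], [-0.08, -0.07, -0.02])
```

Call:
step_arm --pt "-0.0003 0.0008 0.001 0 0 0" --pt "-0.0005 0.0008 0.002 0 0 0" --pt "-0.0005 0.0008 0.002 0 0 0"

```text
time: 25.02
ee_pos: [563.0, 155.0, 92.3]
tcp_rot: [0.139, 0.983, 0.017, -0.121]
ft_force: [-0.2, 0.1, -1.9]
gripper_width: 0.681
gripper_force: 129.0
```

Call:
step_arm --pt "-0.0003 0 0.001 0 0 0" --pt "-0.0003 0 0.0015 0 0 0" --pt "-0.0003 0 0.0015 0 0 0"

```text
time: 25.4
ee_pos: [563.0, 155.0, 91.0]
tcp_rot: [0.139, 0.983, 0.017, -0.121]
ft_force: [-0.3, -0.0, 0.1]
gripper_width: 0.679
gripper_force: 129.0
```

```bash
python3 -c "
from h import *
print(tS())"
```

```text
('tongue x,y,h', [44.2, -0.2, -1.1], 'pitch', np.float64(14.03), 'yaw', np.float64(0.0001), 'F', [-0.3, -0.0, 0.1], 'M', [-0.04, -0.13, -0.03], 'w', 0.679, 't', 25.4)
```

Contact at h≈-1. Now slide rearward about 11.5 mm.

Call:
step_arm --pt "-0.003 0 -0.0006 0 0 0" --pt "-0.006 0 -0.0014 0 0 0" --pt "-0.0095 0 -0.0023 0 0 0" --pt "-0.0095 0 -0.0023 0 0 0"

```text
time: 25.9
ee_pos: [572.9, 152.0, 90.7]
tcp_rot: [0.14, 0.983, 0.017, -0.121]
ft_force: [-0.1, 0.2, 1.2]
gripper_width: 0.683
gripper_force: 129.1
```

Call:
step_arm --pt "-0.001 0 -0.0002 0 0 0" --pt "-0.002 0 -0.0004 0 0 0" --pt "-0.002 0 -0.0004 0 0 0"

```text
time: 26.28
ee_pos: [573.3, 151.9, 90.4]
tcp_rot: [0.139, 0.983, 0.017, -0.122]
ft_force: [-3.3, 1.5, 1.7]
gripper_width: 0.675
gripper_force: 129.1
```

```bash
python3 -c "
from h import *
print(tS())"
```

```text
('tongue x,y,h', [55.0, -0.3, -1.9], 'pitch', np.float64(14.16), 'yaw', np.float64(0.0003), 'F', [-3.3, 1.5, 1.7], 'M', [0.15, 0.44, 0.0], 'w', 0.675, 't', 26.275)
```

```bash
python3 -c "
from h import *
for p,h in ((11,-2.5),(8,-3),(5,-4),(2,-5.5),(0,-7)): print(p,delta(*placeS(54.9,h,p)))"
```

```text
11 ([-0.002, 0.0003, 0.0043], [-0.09, -3.16, -0.0])
8 ([-0.0042, 0.0003, 0.0082], [-0.09, -6.16, -0.0])
5 ([-0.0067, 0.0003, 0.0124], [-0.09, -9.16, 0.0])
2 ([-0.0095, 0.0003, 0.0171], [-0.09, -12.16, 0.0])
0 ([-0.0116, 0.0003, 0.0206], [-0.09, -14.16, 0.01])
```

Call:
step_arm --pt "-0.001 0 0.002 0 -1.5 0" --pt "-0.002 0.0003 0.0043 0 -3.1 0" --pt "-0.003 0.0003 0.0062 0 -4.6 0" --pt "-0.0042 0.0003 0.0082 0 -6.2 0" --pt "-0.0042 0.0003 0.0082 0 -6.2 0"

```text
time: 26.9
ee_pos: [576.2, 151.3, 81.7]
tcp_rot: [0.14, 0.988, 0.009, -0.067]
ft_force: [-3.3, 0.3, 2.5]
gripper_width: 0.684
gripper_force: 129.6
```

```bash
python3 -c "
from h import *
print(tS())
for p,h in ((6,-4),(4,-5),(2,-6),(0,-7)): print(p,delta(*placeS(55.2,h,p)))"
```

```text
('tongue x,y,h', [55.7, -0.0, -2.4], 'pitch', np.float64(7.76), 'yaw', np.float64(0.0005), 'F', [-3.3, 0.3, 2.5], 'M', [-0.16, 0.31, -0.02], 'w', 0.684, 't', 26.9)
6 ([-0.0008, 0.0001, 0.0037], [-0.09, -1.76, 0.02])
4 ([-0.0022, 0.0001, 0.007], [-0.08, -3.76, 0.02])
2 ([-0.0038, 0.0001, 0.0103], [-0.08, -5.76, 0.02])
0 ([-0.0053, 0.0001, 0.0135], [-0.08, -7.76, 0.02])
```

Call:
step_arm --pt "-0.0002 0 0.002 0 -1 0" --pt "-0.0008 0 0.0038 0 -1.8 0" --pt "-0.0014 0 0.0055 0 -2.8 0" --pt "-0.002 0 0.007 0 -3.8 0" --pt "-0.002 0 0.007 0 -3.8 0"

```text
time: 27.52
ee_pos: [578.5, 150.9, 75.8]
tcp_rot: [0.14, 0.99, 0.004, -0.034]
ft_force: [-1.7, -1.4, 7.2]
gripper_width: 0.68
gripper_force: 130.2
```

```bash
python3 -c "
from h import *
print(tS())
for p,h in ((2,-6),(0,-8)): print(p,delta(*placeS(55.5,h,p)))"
```

```text
('tongue x,y,h', [56.1, 0.2, -3.5], 'pitch', np.float64(3.89), 'yaw', np.float64(0.0002), 'F', [-1.7, -1.4, 7.2], 'M', [-0.06, 0.79, 0.0], 'w', 0.68, 't', 27.525)
2 ([-0.0007, -0.0002, 0.0047], [-0.04, -1.89, 0.01])
0 ([-0.0022, -0.0002, 0.009], [-0.04, -3.89, 0.01])
```

Call:
step_arm --pt "-0.0003 0 0.0025 0 -1 0" --pt "-0.0007 0 0.0047 0 -2 0" --pt "-0.0012 0 0.007 0 -3 0" --pt "-0.0018 0 0.009 0 -4 0" --pt "-0.0018 0 0.009 0 -4 0"

```text
time: 28.15
ee_pos: [581.0, 150.6, 68.2]
tcp_rot: [0.14, 0.99, -0.0, 0.002]
ft_force: [-3.3, -2.9, 11.9]
gripper_width: 0.681
gripper_force: 130.7
```

Call:
step_arm --pt "0 0 0.001 0 -0.3 0" --pt "0 0 0.002 0 -0.6 0" --pt "0 0 0.003 0 -1 0" --pt "0 0 0.003 0 -1 0"

```text
time: 28.65
ee_pos: [581.6, 150.4, 66.5]
tcp_rot: [0.14, 0.99, -0.002, 0.011]
ft_force: [-2.7, -2.7, 15.9]
gripper_width: 0.68
gripper_force: 131.2
```

```bash
sed -i 's/^print(tongue())/print(tS())/' k.py; python3 k.py; python3 -c "
from h import *
print(pw('scene',dw([[-55,0,72-8],[-55,0,118-8],[-55,0,118+34-8]])).round(1).tolist())"
```

```text
('tongue x,y,h', [56.3, 0.6, -6.6], 'pitch', np.float64(-1.3), 'yaw', np.float64(0.0006), 'F', [-2.7, -2.7, 15.9], 'M', [-0.22, 1.12, 0.09], 'w', 0.68, 't', 28.65)
[([220, 162, 6, 19, 76], [222.8, 171.3]), ([222, 184, 4, 10, 33], [223.6, 188.4])]
[[222.8, 186.8], [222.4, 174.7], [222.1, 165.5]]
```

Call:
step_arm --pt "0 0 0.001 0 0 0" --pt "0 0 0.002 0 0 0" --pt "0 0 0.003 0 0 0" --pt "0 0 0.003 0 0 0"

```text
time: 29.2
ee_pos: [581.8, 150.4, 64.4]
tcp_rot: [0.14, 0.99, -0.002, 0.011]
ft_force: [-4.6, -3.4, 20.2]
gripper_width: 0.68
gripper_force: 131.4
```

```bash
cat >> k.py <<'E'
print([(r,np.where(w[r])[0].tolist()) for r in range(158,195)])
E
python3 k.py
```

```text
('tongue x,y,h', [56.5, 0.7, -8.6], 'pitch', np.float64(-1.28), 'yaw', np.float64(0.0005), 'F', [-4.6, -3.4, 20.2], 'M', [-0.28, 1.59, 0.1], 'w', 0.68, 't', 29.2)
[([221, 163, 5, 19, 72], [222.8, 172.2]), ([222, 185, 5, 9, 32], [223.7, 189.2])]
[(158, []), (159, []), (160, []), (161, []), (162, []), (163, [221, 222]), (164, [221, 222, 223, 224]), (165, [222, 223, 224]), (166, [221, 222, 223, 224]), (167, [221, 222, 223, 224]), (168, [221, 222, 223, 224]), (169, [221, 222, 223, 224]), (170, [221, 222, 223, 224]), (171, [221, 222, 223, 224, 225]), (172, [221, 222, 223, 224]), (173, [222, 223, 224]), (174, [222, 223, 224, 225]), (175, [221, 222, 223, 224, 225]), (176, [221, 222, 223, 224, 225]), (177, [222, 223, 224]), (178, [222, 223, 224]), (179, [222, 223, 224]), (180, [221, 222, 223, 224, 225]), (181, [223, 224, 225]), (182, []), (183, []), (184, []), (185, [223, 224]), (186, [223, 224]), (187, [222, 223, 224, 225]), (188, [222, 223, 224, 225, 226]), (189, [222, 223, 224, 225]), (190, [222, 223, 224, 225]), (191, [222, 223, 224, 225]), (192, [222, 223, 224, 225, 226]), (193, [224, 225]), (194, [])]
```

The spacings (9 and 12 rows) match home. I back off and tug.

Call:
step_arm --pt "0 0 -0.003 0 0.6 0" --pt "0 0 -0.006 0 1.2 0" --pt "0 0 -0.009 0 1.2 0" --pt "0 0 -0.012 0 1.2 0" --pt "0 0 -0.0145 0 1.4 0"

```text
time: 29.88
ee_pos: [579.5, 150.9, 74.0]
tcp_rot: [0.141, 0.99, 0.0, -0.002]
ft_force: [1.1, 0.4, -0.1]
gripper_width: 0.681
gripper_force: 129.3
```

```bash
python3 -c "
from h import *
print(tS())"
```

```text
('tongue x,y,h', [55.1, 0.4, -0.9], 'pitch', np.float64(0.28), 'yaw', np.float64(-0.0), 'F', [1.1, 0.4, -0.1], 'M', [0.02, -0.28, -0.06], 'w', 0.681, 't', 29.875)
```

Call:
step_arm --pt "-0.0005 0 -0.002 0 0.5 0" --pt "-0.001 0 -0.0035 0 1 0" --pt "-0.001 0 -0.0045 0 1 0" --pt "-0.001 0 -0.0045 0 1 0"

```text
time: 30.38
ee_pos: [578.6, 150.9, 77.1]
tcp_rot: [0.14, 0.99, 0.001, -0.013]
ft_force: [1.0, 1.8, -7.4]
gripper_width: 0.682
gripper_force: 129.2
```

```bash
python3 -c "
from h import *
print(tS())"
```

```text
('tongue x,y,h', [55.0, 0.2, 0.7], 'pitch', np.float64(1.51), 'yaw', np.float64(0.0004), 'F', [1.0, 1.8, -7.4], 'M', [0.35, -0.94, 0.11], 'w', 0.682, 't', 30.375)
```

Call:
step_arm --pt "0 0 -0.001 0 0 0" --pt "0 0 -0.002 0 0.3 0" --pt "0 0 -0.002 0 0.3 0"

```text
time: 30.75
ee_pos: [578.0, 150.6, 77.5]
tcp_rot: [0.141, 0.99, 0.002, -0.016]
ft_force: [4.2, 3.8, -17.5]
gripper_width: 0.68
gripper_force: 132.0
```

```bash
python3 k.py | head -2
```

```text
('tongue x,y,h', [54.7, -0.2, 0.6], 'pitch', np.float64(1.87), 'yaw', np.float64(-0.0003), 'F', [4.2, 3.8, -17.5], 'M', [0.45, -1.77, -0.01], 'w', 0.68, 't', 30.75)
[([220, 159, 6, 20, 74], [222.8, 168.2]), ([221, 181, 6, 10, 35], [223.6, 186.0])]
```

Locked: it holds against −17.5 N with the spacing unchanged. I relax the pull, release and withdraw.

Call:
step_arm --pt "0.0005 0 0.003 0 -1 0" --pt "0.001 0 0.005 0 -1.5 0" --pt "0.001 0 0.0055 0 -1.5 0" --pt "0.001 0 0.0055 0 -1.5 0"

```text
time: 31.3
ee_pos: [577.5, 150.4, 75.2]
tcp_rot: [0.14, 0.99, -0.001, -0.003]
ft_force: [-0.5, -1.1, -2.3]
gripper_width: 0.68
gripper_force: 133.4
```

Call:
step_arm --pt "0 0 0 0 0 0" --pt "0 0 0 0 0 0" --pt "0 0 0 0 0 0" --pt "0 0 0 0 0 0" --grip 1.0

```text
time: 31.8
ee_pos: [578.3, 150.9, 75.0]
tcp_rot: [0.14, 0.99, -0.0, -0.002]
ft_force: [-0.7, -0.2, -0.2]
gripper_width: 0.999
gripper_force: 0.0
```

Call:
step_arm --pt "0 0 -0.03 0 0 0" --pt "0 0 -0.085 0 0 0" --pt "0 0 -0.14 0 0 0" --pt "-0.03 0 -0.18 0 0 0" --pt "-0.07 0 -0.18 0 0 0"

```text
time: 32.42
ee_pos: [649.7, 132.0, 261.5]
tcp_rot: [0.14, 0.99, 0.001, 0.003]
ft_force: [1.1, 0.5, 0.3]
gripper_width: 0.998
gripper_force: 0.0
```

Call:
step_arm --pt "0 0 0 0 0 0" --pt "0 0 0 0 0 0"

```text
time: 32.67
ee_pos: [645.1, 131.4, 253.3]
tcp_rot: [0.141, 0.99, -0.001, -0.004]
ft_force: [-0.8, 0.7, -0.6]
gripper_width: 1.002
gripper_force: 0.0
```

```bash
python3 f.py shallow_case 592 146 -.28 107.7; python3 k.py | head -2; python3 -c "
from h import *
print(pw('scene',dw([[-55,0,72-2.3],[-55,0,118-2.3],[-55,0,118+34-2.3]])).round(1).tolist())"
```

```text
[645.1 131.4 253.3] 32.675
[(0.73, array([258., 126.,  77., 112.])), (0.62, array([257., 127.,  58., 121.]))]
[ 5.80531e+02  1.57769e+02 -1.91000e-01] 0.079
in dock [-14.1   7.3   0. ] 0.091
[ 5.90311e+02  1.48105e+02 -2.81000e-01] 0.951
in dock [-2.   0.8  0. ] 0.001
('tongue x,y,h', [123.2, 0.3, 178.5], 'pitch', np.float64(0.37), 'yaw', np.float64(0.0006), 'F', [-0.3, 0.5, 0.4], 'M', [-0.0, -0.0, 0.03], 'w', 1.004, 't', 32.775)
[([220, 161, 6, 18, 72], [222.6, 169.7]), ([222, 182, 4, 10, 32], [223.7, 186.7])]
[[222.8, 185.3], [222.4, 173.2], [222.1, 164.0]]
```

```bash
python3 -c "
from plant import ticket
print(ticket.hand_in())"
```

```text
the job is handed in; nothing more can be done
None
```

Both cases are stacked and handed in at about 33 s: blue on the dock, green on blue. Both latches held an upward tug (about 21 N and 17 N), the final camera check put the green case within about 1 mm of the blue one, and the hand-in gave no verdict.

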